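# Roll a filter cassette into the loading bay and hold it in the datum corner

### The arm

A 6-joint arm with a two-finger parallel gripper is mounted at the origin on a cart in front of the work surface, level with it; the furniture and walls round the work are solid. World frame = base frame: x ahead of the robot, y to its left, z up, the work surface at z = 0. Lengths are in mm, angles in rad, forces in N, time in s.
With the tool pointing down it reaches from about 300 to 950 mm from the base axis. Payload 3.1 kg.
Tool frame: the origin (TCP) lies where the fingers leave the gripper's body, on its centre line; the fingertips stand bot.tcp_to_tips ahead of it and the grasp point (between the pads) lies 54 mm ahead of it (bot.tcp_to_tips is the distance from the TCP to the fingertips, in mm); z points along the fingers, y is the line along which they close (so a half turn about z gives the same grasp; the last joint's range is limited). The gripper opens to 85 mm and grips with 20 to 120 N. Pads are 22 mm wide; open, the fingers measure 114 mm over their backs; the gripper's body (76 mm by 85 mm) begins 54 mm behind the grasp point. The pads swing forward as they close: fully open they stand 13 mm farther back than shut.
Start: joints at [-1.187, 0.308, 1.634, -0, 1.2, -0.07], TCP at [273.966, -561.761, 303.872] pointing down, gripper open.
Joint ranges: [-3.06, 3.06], [-0.79, 1.96], [0.05, 2.63], [-1.19, 4.34], [0.05, 2.64], [-2.94, 2.94]. Speed limits (rad/s): [2.79, 2.79, 3.14, 3.14, 3.14, 3.14].

### API

Orientations are given as a unit quaternion [x, y, z, w].
In Python, from plant import monitor, optics, bot gives the robot as it stands. The module is installed in compiled form; this text tells all that it offers.
- The arm moves only by the shell command python3 -m inch 'ROWS' [OPENING]. ROWS is JSON, a list of rows, each a list of 4 numbers: the shift along the tool's x, y, z in m, then the turn about the tool's z in units of 6 degrees (1.0 is 6 degrees). A call has 1 to 10 rows; each row is the pose to reach, as a shift and turn from the pose commanded when the call began, along the tool's axes at that moment; what a row does not reach only later rows make up. A row lasts 1/12 s, in which the tool goes at most 41.7 mm and 7.16 degrees, less where a joint would pass 70% of its speed; a pose out of reach is approached as far as the arm can. A call with a gripper value outside its range is refused whole. OPENING is the opening, from -1 (shut) to 1 (fully open), set as the call begins (- or left out, the last holds). The fingers move at their own pace and stop on an object; the grip force is fixed at half the most. Time passes only in rows, so rows that repeat a pose let the fingers close. It gives the time, the measured TCP pose, the force, the opening and the grip force at its end, in the units of the state.
- monitor.sense(): the state, without advancing time (a new reading comes with each control period).
- optics.snapshot(name): name is "scene" or "top"; returns (picture, depth): 384x512x3 uint8, blue, green, red; 384x512 float32, mm along the optical axis (not along the pixel's ray), 0 where there is no reading.
- optics.calibration(name): a dict with "fx", "fy", "cx", "cy" (pixels), "dist" ([k1, k2, p1, p2, k3] as OpenCV has them; the pictures are not rectified), "cam_to_world" (4x4, takes a point from camera to world coordinates). Camera axes: x right, y up, looking along -z (the intrinsics and any distortion apply to the point x, -y, -z); pixel columns grow to the right and rows downward; lengths in mm; the calibration is good to about 2 mm. A picture is of the moment at which its call begins. calibration takes no time and is no camera call.
- bot.job_done(): hands the job in; it is judged then, once.
The state is a dict: "time": time; "joint_pos": joint angles; "qvel": joint speeds; "effort": joint torques, N m; "position": TCP position; "ee_rot": TCP orientation; "force": force on the tool from outside, world axes, zero at the start; "wrist_torque": the same for the moment, N m; "gripper_width": finger opening in mm; "grip_force": force on a finger pad.
Only numpy, scipy, OpenCV 4.12 (cv2) and the standard library are available. Lean on these libraries where they do the work, as an engineer would, in place of code of your own. Each camera call takes 0.05 s, during which the arm holds its last target. There are 200 camera calls.

### The job

Push the black filter cassette along the roller lane into the white bay without lifting it off, then slide it sideways into the corner so that it sits square and flush against the red end stop and the yellow side stop. Finish while still holding it there with the gripper, pressing it firmly against both stops at once; do not let go. Leave the microscope lens, the mirror mount and the dropper bottle beside the lane where they stand.

Things in the scene. Friction and masses are not known exactly. Their poses are not given: they have to be found in the camera images.
- station: Fixed roller lane with a loading bay on an aluminium base plate 310 x 134 x 8 mm. Origin on the desk top near the base's middle, z up; +x runs along the lane toward the bay, +y to the yellow stop's side. The cassette can move sideways only once it is out of the lane, its centre past x = 72 mm.
- lane (a point): Middle of the lane at roller-top height (station x = -64, y = 0, z = 26 mm). Eleven free-turning steel rollers (14 mm diameter, 70 mm long, 18 mm apart, x = -154 to 26 mm) lie between two fixed blue cheeks (x = -168 to 36 mm, inner faces at y = +36 and -36 mm, tops 36 mm above the desk) that guide the cassette.
- seat (a point): Where the cassette's origin lies when it is seated in the corner (station x = 83, y = 16, z = 25 mm), on the white bay deck, a flat plate from x = 36 to 118 mm and y = -42 to +56 mm, top 25 mm above the desk (1 mm under the rollers' tops), open on the -y side.
- end_stop: Red fixed stop plate at the end of the bay, 10 mm thick, 86 mm wide, top 41 mm above the desk. Origin in the middle of its contact face at deck height (station x = 118, y = 3, z = 25 mm); its face looks along station -x. Rigid.
- side_stop: Yellow fixed stop plate along the side of the bay, 66 mm long, 10 mm thick, top 41 mm above the desk. Origin in the middle of its contact face at deck height (station x = 83, y = 48, z = 25 mm); its face looks along station -y. Rigid. Both stops and the bay deck are polished and slippery (friction about 0.15).
- cassette: Loose cassette, 0.18 to 0.35 kg: black block 70 (its x, along the lane) x 64 x 18 mm high with two small glass windows; on top in the middle an aluminium grip bar 46 mm long (x), 12 thick (y), 18 to 48 mm above the underside. Origin: centre of the underside. Starts on the rollers, in line with the lane within 0.03 rad, its +x along station +x.
- objective: Bystander: white and black microscope lens standing upright, 27 mm diameter, 50 mm high, origin at its foot; stands beside the bay on the station's -y side. To be left alone.
- mirror_mount: Bystander: small black square mirror mount, 38 x 34 x 34 mm, origin under its centre; stands beside the lane on the station's -y side. To be left alone.
- dropper: Bystander: brown glass dropper bottle with a black cap, standing upright, 33 mm diameter, 94 mm high, origin at its foot; stands beside the lane on the station's +y side. To be left alone.
Things that resemble listed ones, but are neither listed nor needed, are in the scene too. There is more than one size of the cassette; the one meant has the size given above.

How it is judged (in metres and radians):
On the way:
1. the cassette has been pushed along the rollers and lies in the bay, clear of the lane (x of cassette in the frame of station above 0.072 m), for 0.1 s.
At the end, for the whole second after the job is handed in: For the last second the cassette is at rest in the corner (within 3 mm, turned < 0.04 rad, level, < 6 mm above the deck), the fingers touch it (> 1 N) and it presses the red and the yellow stop with > 2 N each; bystanders upright (within 0.2 rad), moved < 25 mm (contact force between cassette and end_stop above 2 N and contact force between cassette and side_stop above 2 N and contact force between cassette and the fingers above 1 N and x of cassette in the frame of station between 0.08 and 0.086 m and y of cassette in the frame of station between 0.013 and 0.019 m and z of cassette in the frame of station below 0.031 m and angle between cassette's own z axis and vertical below 0.06 rad and angle between the x axis of cassette and the x axis of station, either way round below 0.04 rad and linear speed of cassette below 0.01 m/s and distance of each of objective, mirror_mount, dropper from where it was at the start of the episode below 0.025 m and angle between each of objective, mirror_mount, dropper's own z axis and vertical below 0.2 rad); the arm keeps its last pose, push and grip.
It fails at once if the cassette is lifted more than 10 mm off the rollers (z of cassette in the frame of station above 0.036 m).
It fails at once if a bystander is shifted by more than 25 mm or knocked over (distance of any of objective, mirror_mount, dropper from where it was at the start of the episode above 0.025 m or angle between any of objective, mirror_mount, dropper's own z axis and vertical above 0.5 rad).
It also fails if it takes over 43 s, if anything falls off the work surface, if the arm or the gripper's body presses on something with over 40 N, if the wrist force passes 120 N, or if a joint passes its speed limit or range.

## Working session

There is one attempt and no reset: what is moved stays moved. The work goes in short steps, Python scripts to look and compute and a shell command to move; the robot and the scene stay as the last step left them, time stands still between calls to the robot, and variables do not carry over. Pictures are saved under pics/ and viewed, at most 10 in all, crops included, and the job is handed in when it is done.

```bash
mkdir -p pics
cat > h.py <<'E'
import numpy as np, cv2
from plant import monitor, optics, bot
def snap(n,f=None):
    im,d=optics.snapshot(n)
    if f: cv2.imwrite('pics/'+f,im)
    return im,d
def rays(n,uv):
    c=optics.calibration(n);K=np.array([[c['fx'],0,c['cx']],[0,c['fy'],c['cy']],[0,0,1.]])
    p=cv2.undistortPoints(np.array(uv,float).reshape(-1,1,2),K,np.array(c['dist'],float)).reshape(-1,2)
    T=np.array(c['cam_to_world']);r=np.c_[p[:,0],-p[:,1],-np.ones(len(p))]
    return T[:3,3],r@T[:3,:3].T
def plane(n,uv,z):
    o,r=rays(n,uv); return o+r*((z-o[2])/r[:,2])[:,None]
def depthpts(n,uv,d):
    o,r=rays(n,uv); return o+r*np.array([d[int(v),int(u)] for u,v in uv])[:,None]
E
python3 - <<'E'
from h import *
for n in('top','scene'):
    im,d=snap(n,n+'1.png'); print(np.array(optics.calibration(n)['cam_to_world']).round(2).tolist())
s=monitor.sense();print(s,bot.tcp_to_tips)
a=cv2.imread('pics/top1.png')
E
```

```text
[[-0.02, 0.98, -0.19, 376.23], [-1.0, -0.02, -0.02, 116.92], [-0.03, 0.19, 0.98, 966.57], [0.0, 0.0, 0.0, 1.0]]
[[0.95, 0.24, -0.22, 343.33], [-0.32, 0.68, -0.65, -487.34], [-0.01, 0.69, 0.72, 738.26], [0.0, 0.0, 0.0, 1.0]]
{'time': 0.1, 'joint_pos': array([-1.18670622e+00,  3.08932996e-01,  1.63508266e+00, -5.02820370e-05,
        1.19970139e+00, -6.96694571e-02]), 'qvel': array([-0.00139062, -0.00158957, -0.00212917, -0.00180384, -0.00015543,
        0.00047713]), 'effort': array([-5.71403016e-04, -4.16407764e+01, -2.77644199e+01, -1.11634399e-04,
        4.05844068e-03,  5.92664861e-06]), 'position': array([ 273.72200317, -561.19886767,  302.74122671]), 'ee_rot': array([ 9.74370388e-01,  2.24947146e-01, -1.89431982e-04, -1.04542786e-03]), 'force': array([-0.00848724, -0.46630962,  0.20114772]), 'wrist_torque': array([-0.01052759,  0.04123983, -0.05846182]), 'grip_force': 0.0, 'gripper_width': 85.36789836286479} 72.6
```

View pics/top1.png

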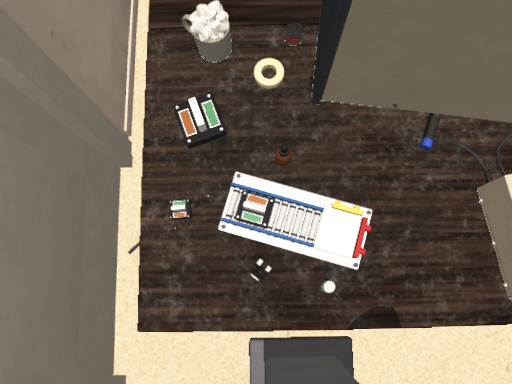

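View pics/scene1.png

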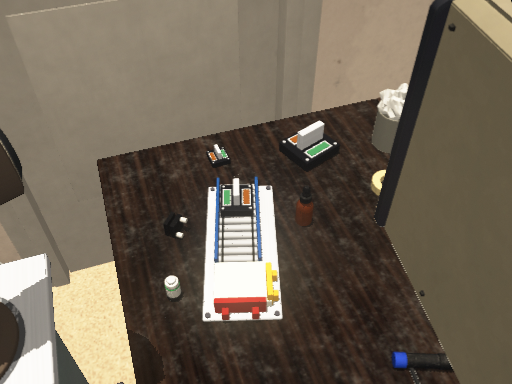

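Candidates for the cassette: the black block in the lane at top (254,207), a larger one at (200,120), and a tiny one at (180,209). The one on the rollers matches the description, with the red stop at (363,238) and yellow at (348,208). The lens is at (329,287), the mount at (261,270) and the dropper at (284,155).

```bash
cat > m.py <<'E'
from h import *
def cloud(n,im,d,mask,zlo,zhi):
    v,u=np.nonzero(mask&(d>0)); P=depthpts(n,np.c_[u,v],d); k=(P[:,2]>zlo)&(P[:,2]<zhi); return P[k],np.c_[u,v][k]
E
python3 - <<'E'
from m import *
im,d=snap('top')
cv2.imwrite('pics/crop1.png',cv2.resize(im[165:300,205:385],None,fx=4,fy=4,interpolation=cv2.INTER_CUBIC))
h=cv2.cvtColor(im,cv2.COLOR_BGR2HSV);H,S,V=[h[...,i].astype(int) for i in range(3)]
roi=np.zeros(H.shape,bool);roi[165:300,205:385]=1
ms={'red':((H<8)|(H>172))&(S>150)&(V>100),'yel':(H>18)&(H<32)&(S>150)&(V>120),'blu':(H>100)&(H<125)&(S>120)&(V>60)}
for k,m in ms.items():
    P,uv=cloud('top',im,d,m&roi,-50,100)
    print(k,len(P),np.percentile(P[:,2],[5,50,95]).round(1))
    z={'red':41,'yel':41,'blu':36}[k]
    for lab in range(1):
        Q=plane('top',uv,z)[:,:2].astype(np.float32); r=cv2.minAreaRect(Q); print(r, cv2.boxPoints(r).round(1).tolist())
# base plate white
m=((S<60)&(V>150)&roi); c=max(cv2.findContours(m.astype(np.uint8),0,2)[0],key=cv2.contourArea)
for z in(8,):
    allm=(roi&(V>60)&~((S>90)&(V<90)))
hh=[]
P,uv=cloud('top',im,d,roi,4,14); Q=plane('top',uv,8)[:,:2].astype(np.float32);r=cv2.minAreaRect(Q);print('base',len(P),r)
P,uv=cloud('top',im,d,roi,60,95);print('bar',len(P),P.mean(0) if len(P) else 0, cv2.minAreaRect(plane('top',uv,74)[:,:2].astype(np.float32)) if len(P) else 0)
# heights map
for u,v in[(420,50),(340,80),(495,230),(430,130),(284,150),(260,268),(329,286),(200,115),(300,350)]: print((u,v),depthpts('top',[(u,v)],d).round(0).tolist())
E
```

```text
red 265 [25.8 40.1 43.1]
((453.4840087890625, -85.2952880859375), (21.778305053710938, 85.25731658935547), 72.59671020507812) [[409.5, -82.9000015258789], [490.8999938964844, -108.4000015258789], [497.3999938964844, -87.69999694824219], [416.1000061035156, -62.20000076293945]]
yel 15 [29.5 39.9 41.9]
((517.5899047851562, -54.46694564819336), (58.08954620361328, 12.224939346313477), 72.56678771972656) [[503.1000061035156, -80.30000305175781], [514.7000122070312, -84.0], [532.0999755859375, -28.600000381469727], [520.5, -24.899999618530273]]
blu 520 [30.9 35.3 38.3]
((508.9289855957031, 101.04549407958984), (200.34307861328125, 83.13706970214844), 72.82889556884766) [[439.6000061035156, 17.600000381469727], [519.0999755859375, -6.900000095367432], [578.2000122070312, 184.5], [498.79998779296875, 209.0]]
base 3306 ((476.17889404296875, 51.80494689941406), (390.09844970703125, 287.5741882324219), 89.03144073486328)
bar 147 [518.55997957 135.91085074  72.74796639] ((518.393310546875, 135.82992553710938), (45.359901428222656, 13.129551887512207), 72.72987365722656)
(420, 50) [[744.0, -149.0, 283.0]]
(340, 80) [[757.0, -39.0, 141.0]]
(495, 230) [[465.0, -370.0, 29.0]]
(430, 130) [[689.0, -253.0, 24.0]]
(284, 150) [[631.0, 73.0, 88.0]]
(260, 268) [[397.0, 127.0, 34.0]]
(329, 286) [[359.0, -11.0, 49.0]]
(200, 115) [[719.0, 248.0, 67.0]]
(300, 350) [[130.0, 1.0, -646.0]]
```

View pics/crop1.png

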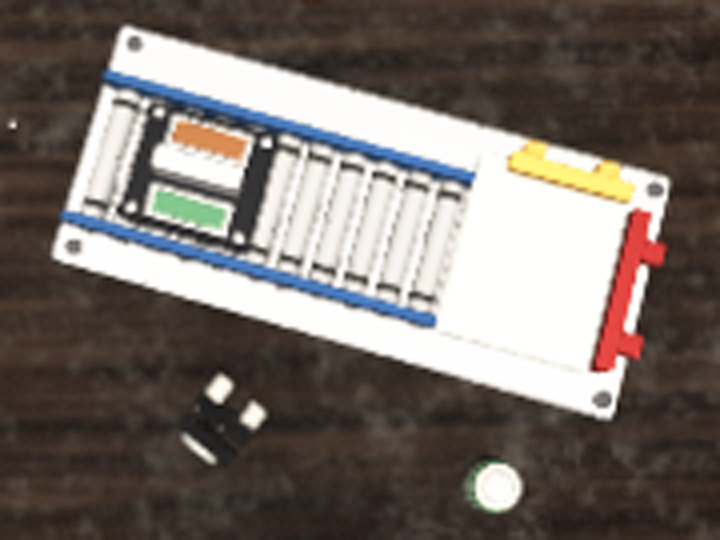

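The crop shows the black cassette with its bar on the left rollers, the orange and green windows, and a 45 x 13 mm bar top at the correct height (73 mm). The station fit agrees across the cheeks, red stop and yellow stop within about 2 mm. I'm setting out halfway now.

```bash
cat > go.py <<'E'
from h import *
from scipy.spatial.transform import Rotation as R
UX=np.array([-.295,-.955,0]);UX/=np.linalg.norm(UX);UY=np.array([-UX[1],UX[0],0]);O=np.array([489.4,38.,0])
def st(p): r=np.asarray(p)-O; return np.array([r@UX,r@UY,r[2]])
def to(xs,ys,z):
    s=monitor.sense();M=R.from_quat(s['ee_rot']).as_matrix();D=O+xs*UX+ys*UY+[0,0,z]-s['position']
    yaw=np.arctan2(M[:,1]@UX*-1,M[:,1]@UY)  # tool y angle rel. station y, about world up
    print('t',s['time'],'stn',st(s['position']).round(1),'shift m',(M.T@D/1000).round(4),'turn units',np.degrees(yaw)/6,'F',s['force'].round(1),'w',round(s['gripper_width'],1),'q',s['joint_pos'].round(2))
E
python3 -m inch '[[0.015,-0.015,0,-0.2],[0.042,-0.042,0,-0.6],[0.07,-0.069,0,-1],[0.098,-0.097,0,-1.4],[0.126,-0.125,0,-1.8],[0.154,-0.152,0,-2.3],[0.182,-0.18,0,-2.7],[0.21,-0.208,0,-3.1],[0.238,-0.235,0,-3.5],[0.265,-0.262,0,-3.9]]' 1
python3 -c "
from go import *
to(-102,-1.2,180)"
```

```text
time: 0.98
position: [397.3, -208.1, 303.7]
ee_rot: [0.908, 0.419, 0.0, -0.0]
force: [0.7, -0.2, 0.3]
gripper_width: 85.6
grip_force: 0.0
t 0.9833 stn [262.3 -15.3 303.7] shift m [ 0.3401 -0.1314  0.1238] turn units -3.8895483374359743 F [ 0.7 -0.2  0.3] w 85.6 q [-0.58 -0.04  2.03  0.    1.15  0.13]
```

```bash
python3 -m inch '[[0.034,-0.013,0.012,-0.4],[0.068,-0.026,0.024,-0.8],[0.102,-0.039,0.036,-1.2],[0.136,-0.052,0.048,-1.6],[0.17,-0.065,0.06,-2],[0.204,-0.078,0.072,-2.4],[0.238,-0.091,0.084,-2.8],[0.272,-0.104,0.096,-3.2],[0.306,-0.118,0.11,-3.6],[0.34,-0.131,0.124,-3.9]]' 1
python3 -m inch '[[0,0,0,0],[0,0,0,0]]'
python3 - <<'E'
from go import *
to(-102,-1.2,122)
im,d=snap('scene','s2.png')
cv2.imwrite('pics/s2c.png',cv2.resize(im[110:330,140:340],None,fx=2.7,fy=2.7))
E
```

```text
time: 1.82
position: [519.2, 135.2, 179.2]
ee_rot: [0.804, 0.594, -0.0, 0.0]
force: [0.7, 0.1, 1.0]
gripper_width: 85.7
grip_force: 0.0
time: 1.98
position: [518.4, 134.8, 178.4]
ee_rot: [0.804, 0.595, -0.001, -0.001]
force: [-0.2, -0.7, -0.1]
gripper_width: 85.4
grip_force: 0.0
t 1.9833 stn [-101.    -0.9  178.4] shift m [ 0.0011 -0.0002  0.0564] turn units 0.02708774674253399 F [-0.2 -0.7 -0.1] w 85.4 q [ 0.17  0.3   1.93 -0.    0.91  0.47]
```

View pics/s2c.png

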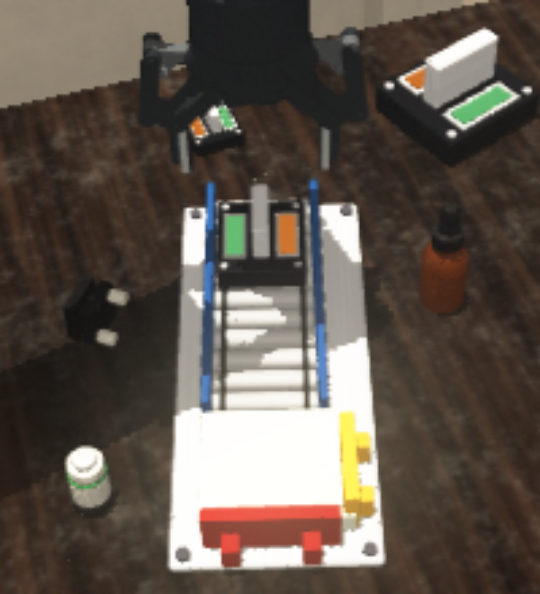

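The fingers straddle the bar, centred (bar at (260,220) in the crop), and are aligned with the lane. I'll descend and close.

```bash
python3 -m inch '[[0.001,0,0.012,0],[0.001,0,0.026,0],[0.001,0,0.038,0],[0.001,0,0.048,0],[0.001,0,0.054,0],[0.001,0,0.056,0],[0.001,0,0.056,0]]' 1
python3 -m inch '[[0,0,0,0],[0,0,0,0],[0,0,0,0],[0,0,0,0],[0,0,0,0],[0,0,0,0],[0,0,0,0],[0,0,0,0],[0,0,0,0],[0,0,0,0]]' -1
python3 -c "
from go import *
to(-40,0,122)"
```

```text
time: 2.62
position: [519.0, 133.8, 123.2]
ee_rot: [0.805, 0.593, -0.001, -0.0]
force: [0.6, 0.4, 0.1]
gripper_width: 85.5
grip_force: 0.0
time: 3.45
position: [519.8, 134.3, 124.3]
ee_rot: [0.805, 0.593, 0.0, 0.0]
force: [0.5, 0.1, 3.4]
gripper_width: 10.7
grip_force: 59.5
t 3.45 stn [-101.     0.6  124.3] shift m [-0.061  -0.0005  0.0023] turn units -0.0050858305149875235 F [0.5 0.1 3.4] w 10.7 q [0.17 0.39 1.95 0.   0.8  0.47]
```

```bash
python3 -m inch '[[-0.004,0,0,0],[-0.01,0,0,0],[-0.018,0,0,0],[-0.026,0,0,0],[-0.034,0,0,0],[-0.042,0,0,0],[-0.05,0,0,0],[-0.056,0,0,0],[-0.06,0,0,0],[-0.06,0,0,0]]' -1
python3 - <<'E'
from go import *
from m import *
to(60,0,122)
im,d=snap('top','t3.png')
cv2.imwrite('pics/t3c.png',cv2.resize(im[165:300,205:385],None,fx=4,fy=4))
E
```

```text
time: 4.28
position: [501.5, 75.3, 124.3]
ee_rot: [0.805, 0.593, -0.0, 0.0]
force: [-0.5, -0.8, 5.8]
gripper_width: 10.6
grip_force: 60.0
t 4.2833 stn [-39.2   0.6 124.3] shift m [-0.0992 -0.0005  0.0023] turn units -0.012515912698813294 F [-0.5 -0.8  5.8] w 10.6 q [ 0.06  0.34  2.02 -0.    0.78  0.37]
```

View pics/t3c.png

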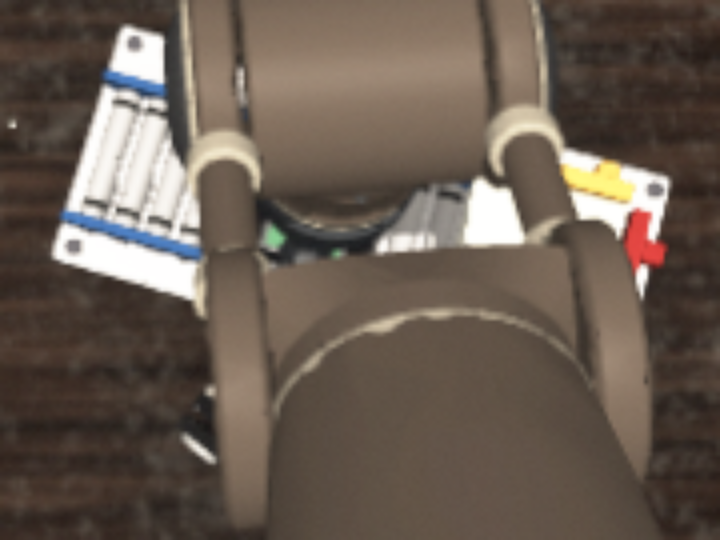

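The green window shows under the gripper, and the cassette moved along with it on clear rollers. I'll continue to just past x = 72, short of the end stop.

```bash
python3 -m inch '[[-0.005,0,0,0],[-0.016,0,0,0],[-0.028,0,0,0],[-0.042,0,0,0],[-0.056,0,0,0],[-0.07,0,0,0],[-0.084,0,0,0],[-0.098,0,0,0],[-0.11,0,0,0],[-0.116,0,0,0]]' -1
python3 -m inch '[[-0.001,0,0.001,0],[-0.001,0,0.001,0],[-0.001,0,0.001,0]]'
python3 -c "
from go import *
to(83,16,122)"
```

```text
time: 5.17
position: [465.9, -35.5, 123.3]
ee_rot: [0.805, 0.593, -0.001, -0.0]
force: [-0.6, 0.7, 1.2]
gripper_width: 10.7
grip_force: 59.3
time: 5.42
position: [466.4, -35.7, 123.3]
ee_rot: [0.805, 0.593, -0.001, -0.0]
force: [-1.7, -1.3, 7.4]
gripper_width: 10.7
grip_force: 60.3
t 5.4167 stn [ 77.2  -0.2 123.3] shift m [-0.0058  0.0162  0.0013] turn units -0.00528090197638384 F [-1.7 -1.3  7.4] w 10.7 q [-0.17  0.28  2.11 -0.    0.75  0.13]
```

Run:
```python
from go import *
im,d=snap('scene','s4.png')
cv2.imwrite('pics/s4c.png',cv2.resize(im[160:330,160:310],None,fx=3.5,fy=3.5))
```

```text
(no output)
```

View pics/s4c.png

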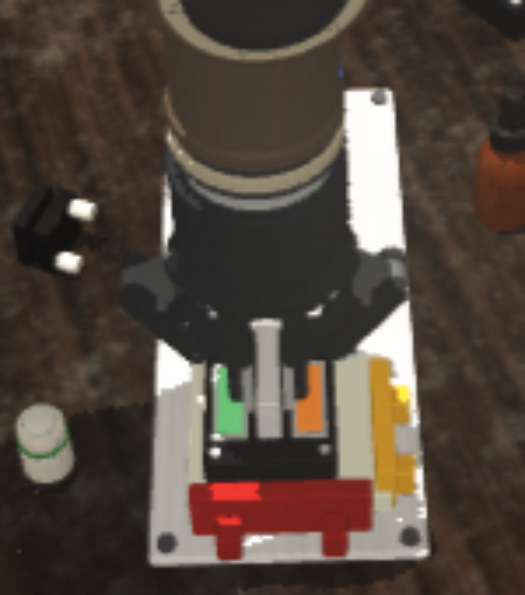

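The cassette lies in the bay near the red stop at (280,505), with a gap to the yellow one at (380,440), square by eye. Now sideways, then I'll feel for contact.

```bash
python3 -m inch '[[0,0.002,0,0],[0,0.005,0,0],[0,0.008,0,0],[0,0.011,0,0],[0,0.013,0,0],[0,0.013,0,0],[0,0.013,0,0]]' -1
python3 -c "
from go import *
to(83,16,122);s=monitor.sense();print(s['force']@UX,s['force']@UY)"
python3 -m inch '[[-0.002,0,0,0],[-0.003,0.001,0,0],[-0.004,0.002,0,0],[-0.005,0.003,0,0],[-0.005,0.003,0,0],[-0.005,0.003,0,0]]'
python3 -c "
from go import *
to(83,16,122);s=monitor.sense();print(s['force']@UX,s['force']@UY)"
```

```text
time: 6.05
position: [479.3, -38.9, 123.3]
ee_rot: [0.805, 0.594, -0.0, -0.0]
force: [-1.0, 0.6, 8.6]
gripper_width: 10.8
grip_force: 60.2
t 6.05 stn [ 76.5  13.1 123.3] shift m [-0.0065  0.0029  0.0013] turn units -0.0036998460379684636 F [-1.   0.6  8.6] w 10.8 q [-0.17  0.3   2.08 -0.    0.76  0.13]
-0.25727764863738745 -1.1233916360555574
time: 6.55
position: [480.8, -44.4, 123.3]
ee_rot: [0.805, 0.593, 0.0, -0.0]
force: [-0.2, 2.2, 7.5]
gripper_width: 10.8
grip_force: 60.1
t 6.55 stn [ 81.2  16.  123.3] shift m [-0.0018 -0.      0.0013] turn units -0.006374944179501462 F [-0.2  2.2  7.5] w 10.8 q [-0.18  0.3   2.08  0.    0.76  0.12]
-2.07603630928381 -0.7998248473084982
```

Contact isn't clear yet, so I'll press a few mm further in both directions.

```bash
python3 -m inch '[[-0.001,0.001,0,0],[-0.002,0.001,0,0],[-0.003,0.002,0,0],[-0.003,0.002,0,0],[-0.003,0.002,0,0]]' -1
python3 -c "
from go import *
to(83,16,122);s=monitor.sense();print(s['force']@UX,s['force']@UY)"
```

```text
time: 6.97
position: [481.4, -47.3, 123.3]
ee_rot: [0.805, 0.593, -0.0, -0.001]
force: [-1.7, 2.9, 7.8]
gripper_width: 10.6
grip_force: 60.4
t 6.9667 stn [ 83.9  17.5 123.3] shift m [ 0.0009 -0.0015  0.0013] turn units -0.008026275207659833 F [-1.7  2.9  7.8] w 10.6 q [-0.19  0.31  2.07  0.    0.76  0.11]
-2.2980842429746735 -2.5029522618092077
```

```bash
python3 -m inch '[[-0.001,0.001,0,0],[-0.002,0.002,0,0],[-0.002,0.002,0,0],[-0.002,0.002,0,0]]' -1
python3 -c "
from go import *
to(83,16,122);s=monitor.sense();print(s['force']@UX,s['force']@UY,s['wrist_torque'])"
```

```text
time: 7.3
position: [481.3, -48.8, 123.3]
ee_rot: [0.805, 0.593, -0.001, -0.003]
force: [-5.2, 6.7, 14.7]
gripper_width: 10.6
grip_force: 61.1
t 7.3 stn [ 85.4  17.9 123.3] shift m [ 0.0024 -0.0019  0.0014] turn units -0.012965704342789831 F [-5.2  6.7 14.7] w 10.6 q [-0.19  0.31  2.07  0.    0.77  0.11]
-4.831522316238425 -6.926504079767712 [ 0.98015761  0.72237508 -0.01767127]
```

```bash
python3 -m inch '[[-0.001,0.001,0,0],[-0.002,0.001,0,0],[-0.003,0.001,0,0],[-0.003,0.001,0,0],[-0.003,0.001,0,0],[-0.003,0.001,0,0]]' -1
python3 - <<'E'
from go import *
to(83,16,122);s=monitor.sense();print(s['force']@UX,s['force']@UY,s['wrist_torque'])
im,d=snap('scene','s5.png')
cv2.imwrite('pics/s5c.png',cv2.resize(im[230:330,190:300],None,fx=5.5,fy=5.5,interpolation=cv2.INTER_CUBIC))
E
```

```text
time: 7.8
position: [481.2, -49.6, 123.4]
ee_rot: [0.806, 0.592, 0.0, -0.005]
force: [-5.6, 17.1, 15.7]
gripper_width: 10.8
grip_force: 61.4
t 7.8 stn [ 86.1  18.  123.4] shift m [ 0.0031 -0.002   0.0015] turn units -0.030096613301843562 F [-5.6 17.1 15.7] w 10.8 q [-0.2   0.31  2.07  0.01  0.77  0.1 ]
-14.716213933517093 -10.398438136789306 [2.48941299 0.58300469 0.05624199]
```

View pics/s5c.png

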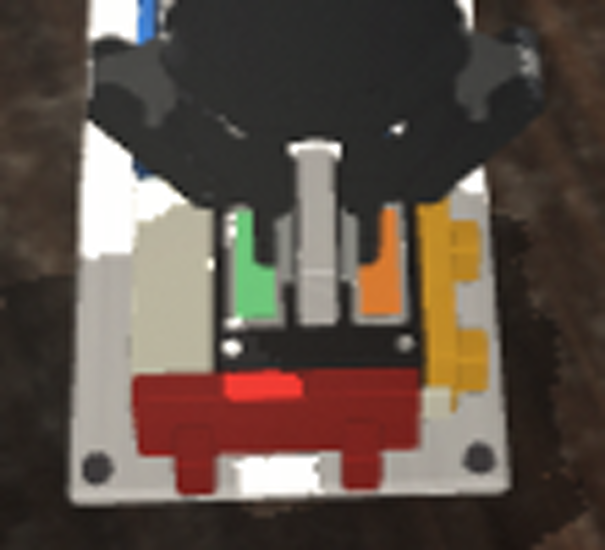

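The black edge meets the yellow stop at (420,290) and the red one at (320,370) with no gap. Forces are 15 N and 10 N. One hold to confirm they're steady, then I hand in.

```bash
python3 -m inch '[[0,0,0,0],[0,0,0,0],[0,0,0,0],[0,0,0,0],[0,0,0,0],[0,0,0,0]]' -1
python3 -c "
from go import *
to(83,16,122);s=monitor.sense();fx,fy=s['force']@UX,s['force']@UY;print(fx,fy,abs(s['qvel']).max())
if fx<-6 and fy<-6: print(bot.job_done())"
```

```text
time: 8.35
position: [481.2, -49.6, 123.4]
ee_rot: [0.806, 0.592, 0.0, -0.005]
force: [-4.4, 16.7, 15.8]
gripper_width: 10.9
grip_force: 61.4
t 8.35 stn [ 86.1  18.  123.4] shift m [ 0.0031 -0.002   0.0014] turn units -0.029661569788676154 F [-4.4 16.7 15.8] w 10.9 q [-0.2   0.31  2.07  0.01  0.77  0.1 ]
-14.678329534778392 -9.126433537843097 0.0026527715682428295
the job is handed in; nothing more can be done
None
```

I handed in the job at 8.35 s with the cassette in the corner, still gripped and pressing about 15 N toward the red stop and 9 N toward the yellow stop (wrist readings); the hand-in returned no verdict, and I saw no contact with the bystanders.

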